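# Draw in a turnbuckle vice on an aluminium sleeve

### The job

Stand the loose aluminium sleeve upright on the round mark between the two jaws of the blue turnbuckle vice and let go of it. Then turn the turnbuckle body by its red-balled bars, upper bars away from the robot, until both jaws have drawn in and grip the sleeve snugly: go on until the bar pushes clearly harder than it did running free, but do not overtighten. Leave the vice clamped and disturb none of the things around it.

Things in the scene. Friction and masses are not known exactly. Their poses are not given: they have to be found in the camera images.
- sleeve: loose turned aluminium sleeve, stepped cylinder 42 mm in diameter (38 mm over its lowest 20 mm), 52 mm tall, 0.14 kg, standing upright on the table; origin at the centre of its underside
- rig: the vice: blue base plate 260 (x) x 310 (y) x 44 mm, fixed to the table; origin at the centre of its underside, x axis points away from the robot from the jaws to the turnbuckle, y along the turnbuckle (to the left), z up
- seat (a point): centre of the round mark (white disc, yellow rim) on top of the base plate between the jaws, at (-85, 0, 44) mm in the rig's frame; the sleeve's underside belongs here
- axis (a point): middle of the turnbuckle body, at (65, 0, 127) mm in the rig's frame; the body turns about the rig's y axis through this point. Bearing pedestals at y = 36 to 50 mm on either side reach 17 mm above the axis; nothing else but the bars stands between them
- turnbuckle: steel body with a 38 mm hub and four 9 mm bars at right angles in the rig's x-z plane; origin at point axis. Turning it so that the upper bars move away from the robot (rig +x) tightens: its left- and right-hand coarse threads draw each jaw in by 4 mm per radian. It stays where it is left; a quarter turn brings up the next bar. Reaching the sleeve takes about 1 to 3 rad, not the same each time
- ball_0 (a point): centre of the first red ball, 20 mm in diameter, on a bar's end, 65 mm from the axis. Constant thread drag is 0.30 N m: 4.6 N square to the bar at the ball. Once both jaws bear on the sleeve, every 10 N of clamping force adds 0.08 N m (1.2 N at the ball)
- ball_1 (a point): centre of the second red ball, a quarter turn from the first. Aim for 0.45 to 0.55 N m (7 to 8.5 N square to the bar at a ball), a clamping force of 20 to 30 N; at 1.1 N m (17 N at the ball, 100 N clamping) the sleeve is spoiled. Up to about 37 N of clamping stays when the bar is let go
- ball_2 (a point): centre of the third red ball, across from the first. From the first touch of both jaws to overtight is about 0.2 rad of turning (some 15 mm at the ball), so push slowly there. A force read while the hand stands still can be a third below the running push
- ball_3 (a point): centre of the fourth red ball, across from the second. A bar is best pushed from behind while within about 0.85 rad of upright
- jaw_left: left jaw carriage (rig +y) that slides along y with its end of the turnbuckle; its arm (22 mm high, top 71 mm above the table) runs along x about 110 mm left of the middle
- jaw_right: right jaw carriage (rig -y), the mirror image of the left one
- jaw_left_face (a point): middle of the left jaw's flat aluminium face, 28 mm wide in x and 16 mm high, spanning 66 to 82 mm above the table; at the start it stands 26 to 33 mm from the seat's middle; faces the other jaw
- jaw_right_face (a point): middle of the right jaw's face, the same, facing left
- spacer: bystander: loose alu spacer ring, 62 mm in diameter, 24 mm high; origin at the centre of its underside
- relay: bystander: loose green relay module 40 x 62 x 27 mm; origin at the centre of its underside
- small_driver: bystander: loose small blue-handled screwdriver, 160 mm long, 20 mm thick; origin at the middle of its underside
Mind the look-alikes: they are no part of the job. Of the things that look like the sleeve, the middle-sized one is meant.

How it is judged:
On the way, in this order (a step that is already met when the one before it is completed fails the run):
1. the sleeve stands upright on the mark between the jaws and is let go (horizontal distance between sleeve and seat below 0.012 m and z of sleeve in the frame of seat below 0.004 m and angle between sleeve's own z axis and vertical below 0.1 rad and contact force between the fingers and sleeve below 0.1 N), for 0.2 s.
2. both jaws, drawn in by the turnbuckle, grip the sleeve (contact force between each of jaw_left, jaw_right and sleeve above 10 N), for 0.2 s.
At the end, for the whole second after the job is handed in: the sleeve stands upright (within 0.1 rad) on the base plate with its centre within 12 mm of the mark's centre, at rest, and each jaw presses on it with more than 10 N after the robot has let go (all of step 2 and horizontal distance between sleeve and seat below 0.012 m and z of sleeve in the frame of seat below 0.005 m and angle between sleeve's own z axis and vertical below 0.1 rad and linear speed of sleeve below 0.01 m/s); the robot touches nothing.
It fails at once if a jaw presses on the sleeve with more than 100 N (overtightened) (contact force between any of jaw_left, jaw_right and sleeve above 100 N).
It fails at once if a bystander (spacer ring, relay module, small screwdriver) is moved more than 20 mm (distance of any of spacer, relay, small_driver from where it was at the start of the episode above 0.02 m).
It also fails if it takes over 72 s, if anything falls off the work surface, if the arm or the gripper's body presses on something with over 40 N, if the wrist force passes 120 N, or if a joint passes its speed limit or range.

### The arm

A 6-joint arm with a two-finger parallel gripper is mounted at the origin on a cart in front of the work surface, level with it; the furniture and walls round the work are solid. World frame = base frame: x ahead of the robot, y to its left, z up, the work surface at z = 0. Lengths are in m, angles in rad, forces in N, time in s.
With the tool pointing down it reaches from about 0.225 to 0.875 m from the base axis. Payload 3.4 kg.
Tool frame: the origin (TCP) lies midway between the tips of the shut fingers; the grasp point (between the pads) lies 19 mm behind it; z points along the fingers, y is the line along which they close (so a half turn about z gives the same grasp; the last joint's range is limited). The gripper opens to 85 mm and grips with 20 to 120 N. Pads are 22 mm wide; open, the fingers measure 114 mm over their backs; the gripper's body (76 mm by 85 mm) begins 54 mm behind the grasp point. The pads swing forward as they close: fully open they stand 13 mm farther back than shut.
Start: joints at [-1.459, 0.276, 1.505, -0, 1.361, -0.121], TCP at [0.133, -0.56, 0.231] pointing down, gripper open.
Joint ranges: [-2.89, 2.89], [-0.75, 2.08], [0.22, 2.7], [-1.18, 4.32], [0.11, 2.71], [-2.7, 2.7]. Speed limits (rad/s): [2.57, 2.57, 3.14, 3.14, 3.14, 3.14].

### API

Orientations are given as a unit quaternion [x, y, z, w].
In Python, from cell import robot gives the robot as it stands.
- The arm moves only by the shell command python3 -m creep 'ROWS' [OPENING] [FORCE]. ROWS is a JSON object whose one key "moves" holds a list that holds one entry, the list of rows, each a list of 6 numbers: the shift along the tool's x, y, z in mm, then the turn, a rotation vector about the tool's x, y, z in units of 6 degrees (1.0 is 6 degrees). A call has 1 to 8 rows; each row is the pose to reach, as a shift and turn from the pose commanded when the call began, along the tool's axes at that moment; what a row does not reach only later rows make up. A row lasts 1/8 s, in which the tool goes at most 62.5 mm and 10.7 degrees, less where a joint would pass 70% of its speed; a pose out of reach is approached as far as the arm can. A call with a gripper value outside its range is refused whole. OPENING is the opening, from -1 (shut) to 1 (fully open), set as the call begins (- or left out, the last holds). The fingers move at their own pace and stop on an object; FORCE is the grip in N (left out, the last holds). Time passes only in rows, so rows that repeat a pose let the fingers close. It gives the time, the measured TCP pose, the force, the opening and the grip force at its end, in the units of the state.
- robot.observe(): the state, without advancing time (a new reading comes with each control period).
- robot.camera(name): name is "scene" or "top" or "wrist"; returns a dict with "color" (400x640x3 uint8, blue, green, red), "z_map" (400x640 float32, m along the optical axis (not along the pixel's ray), 0 where there is no reading), "K" (3x3 intrinsics, pixels), "rvec" (rotation vector, rad) and "tvec" (3), from world to camera coordinates, as OpenCV has them. Camera axes: x right, y down, z forward; pixel columns grow to the right and rows downward; lengths in m; the calibration is good to about 2 mm. A picture is of the moment at which its call begins.
- robot.job_done(): hands the job in; it is judged then, once.
The state is a dict: "time": time; "joint_pos": joint angles; "joint_vel": joint speeds; "joint_efforts": joint torques, N m; "ee_pos": TCP position; "tcp_rot": TCP orientation; "ft_force": force on the tool from outside, world axes, zero at the start; "wrist_torque": the same for the moment, N m; "gripper_width": opening from 0.0 (shut) to 1.0 (fully open); "grip_force": force on a finger pad.
Only numpy, scipy, OpenCV 4.12 (cv2) and the standard library are available. Lean on these libraries where they do the work, as an engineer would, in place of code of your own. Each camera call takes 0.05 s, during which the arm holds its last target. There are 200 camera calls.

## Working session

There is one attempt and no reset: what is moved stays moved. The work goes in short steps, Python scripts to look and compute and a shell command to move; the robot and the scene stay as the last step left them, time stands still between calls to the robot, and variables do not carry over. Pictures are saved under pics/ and viewed, at most 10 in all, crops included, and the job is handed in when it is done.

```bash
ls; mkdir -p pics; python3 - <<'E'
from cell import robot
import cv2
s=robot.observe();print(s)
for n in("scene","top"):
    c=robot.camera(n);cv2.imwrite(f"pics/{n}0.png",c["color"]);print(n,c["K"],c["rvec"],c["tvec"])
    import numpy as np;np.savez(f"pics/{n}0.npz",**c)
E
```

```text
pics
{'time': 0.0, 'joint_pos': array([-1.45903056e+00,  2.76604882e-01,  1.50614199e+00,  1.08481809e-05,
        1.36069269e+00, -1.21002441e-01]), 'joint_vel': array([ 4.42166645e-04,  7.05122903e-04,  1.52434435e-03,  5.94017473e-05,
       -2.26854397e-03,  1.10099863e-03]), 'joint_efforts': array([ 1.69809926e-03, -4.16777515e+01, -2.45801711e+01,  3.27902644e-04,
        1.12090990e-02, -1.20805271e-05]), 'ee_pos': array([ 0.1325741 , -0.55896407,  0.23043054]), 'tcp_rot': array([ 9.93234720e-01,  1.16120359e-01,  9.56852698e-06, -9.23421972e-04]), 'ft_force': array([-0.17338008, -0.19412221, -0.19886081]), 'wrist_torque': array([ 0.00945095,  0.04723857, -0.05714779]), 'grip_force': 0.0, 'gripper_width': 1.0023192781195136}
scene [[436.42126676   0.         332.81242528]
 [  0.         436.42126676 199.72443918]
 [  0.           0.           1.        ]] [ 0.66601288 -2.57713373  1.17824162] [0.5602816  0.2522996  0.80255295]
top [[495.55129691   0.         321.20160086]
 [  0.         495.55129691 197.54417461]
 [  0.           0.           1.        ]] [ 2.14463413 -2.20503047  0.08786128] [0.07446371 0.61118227 1.3037927 ]
```

View pics/top0.png

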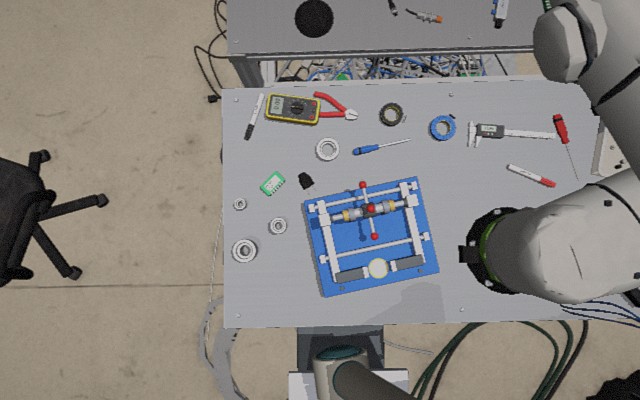

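View pics/scene0.png

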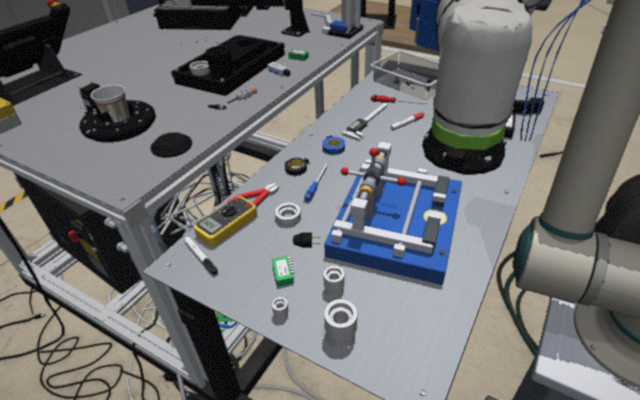

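The top view shows three sleeve look-alikes: small at (240,204), middle at (278,226) and large at (244,250). The spacer ring at (327,149) is also similar. The middle-sized one at (278,226) is meant; in the scene view it is at (334,280). The rig's mark is at (377,268), and the red balls are at about (363,185), (371,208) and (375,236).

```bash
cat > h.py <<'E'
import numpy as np,cv2
from cell import robot
def load(n): return dict(np.load(f"pics/{n}.npz"))
def RC(c):
    R=cv2.Rodrigues(c["rvec"])[0]; return R,-R.T@c["tvec"].ravel()
def ray(c,u,v,z):
    R,C=RC(c); d=R.T@np.linalg.inv(c["K"])@np.array([u,v,1.]); return C+d*(z-C[2])/d[2]
def cloud(c):
    R,C=RC(c); v,u=np.mgrid[:400,:640]; Z=c["z_map"]
    p=np.stack([(u-c["K"][0,2])/c["K"][0,0]*Z,(v-c["K"][1,2])/c["K"][1,1]*Z,Z],-1)
    P=p@R+C; P[Z==0]=np.nan; return P
def proj(c,P): return cv2.projectPoints(np.array(P,float).reshape(-1,3),c["rvec"],c["tvec"],c["K"],None)[0].reshape(-1,2)
E
python3 - <<'E'
from h import *
c=load("top0");P=cloud(c)
hsv=cv2.cvtColor(c["color"],cv2.COLOR_BGR2HSV)
for nm,(u,v) in dict(small=(240,204),mid=(278,226),large=(244,250)).items():
    m=np.zeros((400,640),bool);m[v-20:v+20,u-20:u+20]=1
    w=P[m&(P[...,2]>.01)];w=w[~np.isnan(w[:,0])];t=np.percentile(w[:,2],90);w=w[w[:,2]>t-.008]
    (x,y),r=cv2.minEnclosingCircle(w[:,:2].astype(np.float32));print(nm,x,y,"d",2*r,"h",t)
m=cv2.inRange(hsv,(100,120,60),(125,255,255)); m[:170]=0;m[:,:295]=0;m[:,445:]=0
pts=cv2.findNonZero(cv2.morphologyEx(m,cv2.MORPH_OPEN,np.ones((3,3))))[:,0]
pl=np.array([ray(c,u,v,.044) for u,v in pts]);ok=np.abs(P[pts[:,1],pts[:,0],2]-.044)<.008
r=cv2.minAreaRect((pl[ok][:,:2]*1000).astype(np.float32));print("plate",r)
m=cv2.inRange(hsv,(18,60,120),(35,255,255));m[:250]=0;m[290:]=0;m[:,:355]=0;m[:,400:]=0
q=cv2.findNonZero(m);(u,v),r=cv2.minEnclosingCircle(q);print("seat",u,v,r,ray(c,u,v,.044))
m=cv2.inRange(hsv,(0,150,80),(6,255,255))|cv2.inRange(hsv,(174,150,80),(180,255,255));m[:170]=0;m[260:]=0;m[:,:340]=0;m[:,400:]=0
n,l,st,ce=cv2.connectedComponentsWithStats(m)
for i in range(1,n):
    if st[i,4]>8: print("ball",ce[i],st[i,4],np.nanmedian(P[l==i],0),np.nanmax(P[l==i][:,2]))
s=load("scene0")
cv2.imwrite("pics/c1.png",np.hstack([cv2.resize(c["color"][180:280,215:345],(520,400),interpolation=2)]))
E
```

```text
small 0.6022943258285522 0.2741091549396515 d 0.03035667911171913 h 0.040460006098805935
mid 0.5410823225975037 0.1719542145729065 d 0.04203459620475769 h 0.05440305556567066
large 0.47863468527793884 0.2592151463031769 d 0.059099115431308746 h 0.07521378430626033
plate ((506.3672790527344, -69.67887878417969), (257.6932067871094, 307.3302001953125), 10.829008102416992)
seat 378.2665100097656 267.7819519042969 9.80948543548584 [ 0.42303066 -0.08671163  0.044     ]
ball [362.11428571 184.42857143] 35 [ 0.63396382 -0.04445119  0.13462641] 0.13883958297049492
ball [370.19565217 208.34782609] 46 [ 0.57020597 -0.05633374  0.19971114] 0.20618283109225932
ball [374.11428571 235.88571429] 35 [ 0.5056866  -0.06945097  0.13569806] 0.14201403177324812
```

View pics/c1.png

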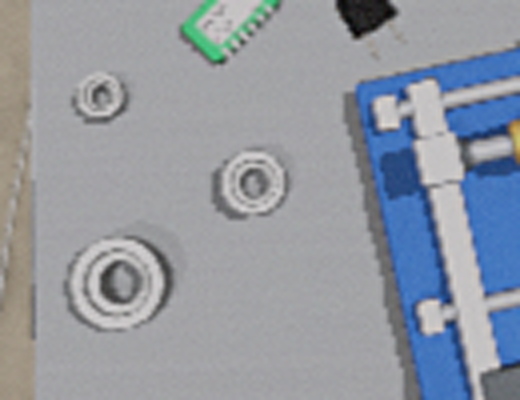

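The crop confirms it: the middle sleeve at crop (252,184) measures 42 mm in diameter and 54 mm high, against 42 and 52 stated. The small one is 30/40 mm and the large one 59/75 mm. Next come the rig cross-section, the jaw faces and the offset for the first move.

```bash
cat >> h.py <<'E'
from scipy.spatial.transform import Rotation as Ro
YAW=10.83
A=np.radians(YAW);EX=np.array([np.cos(A),np.sin(A),0]);EY=np.array([-EX[1],EX[0],0])
SEAT=np.array([.4229,-.0862,.044]);AX=np.array([.5702,-.0575,.127]);RIG=np.array([.5064,-.0697,0])
SL=np.array([.5411,.1720,0])
def rig(p): d=np.asarray(p)-RIG; return np.stack([d@EX,d@EY,d[...,2]],-1)*1000
def go(p,yaw=90+YAW):
    s=robot.observe();R=Ro.from_quat(s["tcp_rot"]);a=np.radians(yaw)
    T=Ro.from_matrix(np.array([[np.cos(a),np.sin(a),0],[np.sin(a),-np.cos(a),0],[0,0,-1]]).T)
    print("t",round(s["time"],2),"pos",s["ee_pos"].round(4),"d mm",(R.inv().apply(np.asarray(p)-s["ee_pos"])*1000).round(1),"turn",(np.degrees((R.inv()*T).as_rotvec())/6).round(2))
E
python3 - <<'E'
from h import *
c=load("top0");P=rig(cloud(c))
for x in range(-120,20,8):
    m=(abs(P[...,0]-x)<4)
    print(x,[ (int(np.nanmax(P[m&(abs(P[...,1]-y)<5)][:,2])) if (m&(abs(P[...,1]-y)<5)).any() else -1) for y in range(-60,61,10)])
for sx in(1,-1):
    m=(abs(P[...,0]+85)<12)&(P[...,2]>74)&(P[...,2]<92)&(P[...,1]*sx>0)&(P[...,1]*sx<90); q=P[m]; print(sx,len(q),np.sort(q[:,1]*sx)[:6].round(1))
w=robot.camera("wrist");R,C=RC(w);s=robot.observe();print("wristcam in tool",Ro.from_quat(s["tcp_rot"]).inv().apply(C-s["ee_pos"]))
go(np.r_[.30,-.28,.28],60);go(np.r_[SL[:2],.15])
E
```

```text
-120 [51, 50, 48, 48, 49, 47, 47, 46, 49, 48, 46, 48, 51]
-112 [48, 48, 50, 49, 46, 46, 51, 47, 50, 48, 45, 46, 47]
-104 [44, 48, 49, 46, 48, 49, 49, 46, 52, 50, 46, 45, 46]
-96 [85, 82, 84, 87, 47, 48, 48, 49, 49, 85, 85, 81, 84]
-88 [84, 82, 85, 87, 48, 49, 48, 50, 48, 83, 85, 83, 82]
-80 [86, 85, 86, 86, 50, 49, 48, 51, 47, 86, 83, 83, 82]
-72 [83, 82, 83, 84, 48, 47, 47, 47, 46, 83, 84, 83, 85]
-64 [46, 47, 48, 48, 47, 47, 50, 48, 45, 47, 47, 47, 50]
-56 [46, 47, 47, 50, 48, 46, 46, 48, 49, 47, 47, 47, 45]
-48 [47, 50, 46, 47, 46, 47, 47, 47, 47, 48, 47, 49, 49]
-40 [59, 46, 51, 50, 48, 49, 49, 45, 48, 49, 47, 48, 48]
-32 [68, 68, 67, 66, 66, 67, 68, 65, 67, 68, 67, 69, 69]
-24 [67, 65, 63, 66, 66, 64, 63, 66, 65, 65, 63, 63, 63]
-16 [47, 49, 48, 48, 48, 49, 51, 50, 48, 46, 46, 49, 45]
-8 [52, 47, 46, 46, 49, 136, 141, 130, 46, 48, 49, 47, 45]
0 [48, 46, 48, 50, 45, 140, 142, 136, 51, 46, 48, 48, 49]
8 [53, 47, 49, 46, 46, 133, 137, 133, 51, 50, 47, 48, 50]
16 [50, 49, 52, 48, 49, 45, 132, 47, 48, 48, 51, 47, 47]
1 224 [29.5 29.8 29.9 30.5 30.6 30.8]
-1 224 [29.9 30.  30.1 30.5 30.7 30.7]
wristcam in tool [ 0.07069527  0.0016274  -0.14138389]
t 0.15 pos [ 0.1326 -0.5591  0.2306] d mm [ 227.3 -233.   -49. ] turn [-0.01 -0.01 -7.78]
t 0.15 pos [ 0.1326 -0.5591  0.2306] d mm [ 566.1 -617.    81.6] turn [-1.000e-02 -1.000e-02 -1.458e+01]
```

```bash
python3 -m creep '{"moves":[[[0,0,-49,0,0,0],[50,-50,-49,0,0,-1.5],[90,-90,-49,0,0,-3],[130,-130,-49,0,0,-4.5],[170,-172,-49,0,0,-6],[200,-205,-49,0,0,-7.8],[227,-233,-49,0,0,-7.8],[227,-233,-49,0,0,-7.8]]]}' 1; python3 - <<'E'
from h import *
go(np.r_[SL[:2],.20]);go(np.r_[SL[:2],.1])
E
```

```text
time: 1.15
ee_pos: [0.3004, -0.2781, 0.2803]
tcp_rot: [0.864, 0.503, 0.0, -0.0]
ft_force: [-0.6, 0.9, -0.1]
gripper_width: 0.994
grip_force: 0.0
t 1.15 pos [ 0.3004 -0.2781  0.2803] d mm [510.3 -13.3  80.6] turn [ 0.   -0.01 -6.74]
t 1.15 pos [ 0.3004 -0.2781  0.2803] d mm [510.2 -13.3 180.6] turn [ 0.   -0.01 -6.74]
```

```bash
python3 -m creep '{"moves":[[[60,0,0,0,0,-1],[120,0,0,0,0,-2],[180,-3,0,0,0,-3],[240,-5,0,0,0,-4],[300,-8,0,0,0,-5],[360,-10,20,0,0,-6],[420,-12,50,0,0,-6.74],[475,-13,80,0,0,-6.74]]]}' 1; python3 - <<'E'
from h import *
go(np.r_[SL[:2],.10])
E
```

```text
time: 2.15
ee_pos: [0.5243, 0.1344, 0.2021]
tcp_rot: [0.639, 0.769, 0.0, 0.001]
ft_force: [0.3, -1.3, 0.1]
gripper_width: 1.0
grip_force: 0.0
t 2.15 pos [0.5243 0.1344 0.2021] d mm [ 34.   23.2 102.1] turn [ 0.01  0.01 -0.04]
```

```bash
python3 -m creep '{"moves":[[[34,23,60,0,0,0],[34,23,102,0,0,0],[34,23,140,0,0,0],[34,23,165,0,0,0],[34,23,180,0,0,0],[34,23,180,0,0,0]]]}' 1;  python3 - <<'E'
from h import *
w=robot.camera("wrist");cv2.imwrite("pics/w1.png",w["color"])
go(np.r_[SL[:2],.021])
E
```

```text
time: 2.9
ee_pos: [0.5389, 0.1706, 0.0219]
tcp_rot: [0.639, 0.769, -0.001, -0.001]
ft_force: [0.3, -0.3, 0.2]
gripper_width: 0.995
grip_force: 0.0
t 2.95 pos [0.5396 0.1709 0.023 ] d mm [0.9 1.7 2. ] turn [ 0.    0.   -0.05]
```

View pics/w1.png

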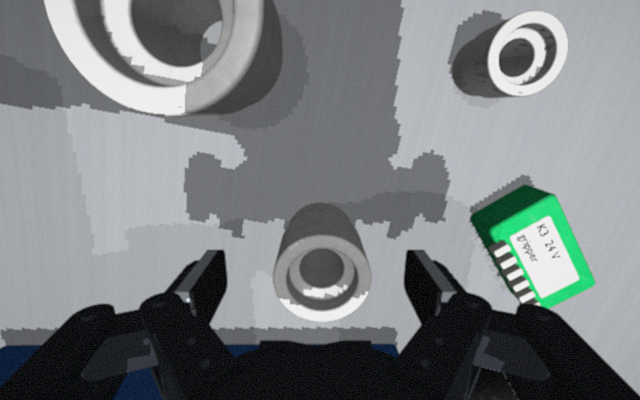

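The sleeve rim at (322,277) sits centred between the open fingers at (215,285) and (415,285). The relay at (535,265) is clear. Closing now.

```bash
python3 -m creep '{"moves":[[[0,0,0,0,0,0],[0,0,0,0,0,0],[0,0,0,0,0,0],[0,0,0,0,0,0],[0,0,0,0,0,0],[0,0,0,0,0,0],[0,0,0,0,0,0]]]}' -1 40;  python3 - <<'E'
from h import *
go(np.r_[SL[:2],.021])
E
```

```text
time: 3.82
ee_pos: [0.5398, 0.1715, 0.024]
tcp_rot: [0.639, 0.769, 0.001, 0.001]
ft_force: [-0.2, 0.3, 6.3]
gripper_width: 0.468
grip_force: 40.0
t 3.83 pos [0.5398 0.1715 0.024 ] d mm [0.2 1.4 3. ] turn [ 0.02  0.   -0.04]
```

```bash
python3 -m creep '{"moves":[[[0,0,-15,0,0,0],[0,0,-60,0,0,0],[0,0,-110,0,0,0],[0,-40,-150,0,0,0],[0,-90,-150,0,0,0],[0,-140,-150,0,0,0],[0,-150,-150,0,0,0]]]}' -1 40;  python3 - <<'E'
from h import *
go(np.r_[SEAT[:2],.125])
E
```

```text
time: 4.7
ee_pos: [0.3873, 0.1432, 0.1731]
tcp_rot: [0.639, 0.769, -0.001, -0.001]
ft_force: [0.6, -0.1, -1.5]
gripper_width: 0.465
grip_force: 41.0
t 4.7 pos [0.3873 0.1432 0.1731] d mm [-232.    -7.1   48.1] turn [-0.03  0.   -0.04]
```

```bash
python3 -m creep '{"moves":[[[-50,0,0,0,0,0],[-105,-3,0,0,0,0],[-160,-5,0,0,0,0],[-205,-7,0,0,0,0],[-232,-7,25,0,0,0],[-232,-7,48,0,0,0],[-232,-7,48,0,0,0]]]}' -1 40;  python3 - <<'E'
from h import *
w=robot.camera("wrist");t=robot.camera("top");cv2.imwrite("pics/w2.png",w["color"])
P=rig(cloud(t));m=(abs(P[...,0]+85)<60)&(P[...,2]>60)&(abs(P[...,1])<29)
go(np.r_[SEAT[:2],.068])
E
```

```text
time: 5.58
ee_pos: [0.4265, -0.0857, 0.1238]
tcp_rot: [0.639, 0.769, -0.001, -0.002]
ft_force: [0.1, -0.1, -1.1]
gripper_width: 0.466
grip_force: 40.9
t 5.67 pos [ 0.428  -0.0856  0.1255] d mm [ 0.4 -5.1 57.5] turn [ 0.01  0.   -0.04]
```

View pics/w2.png

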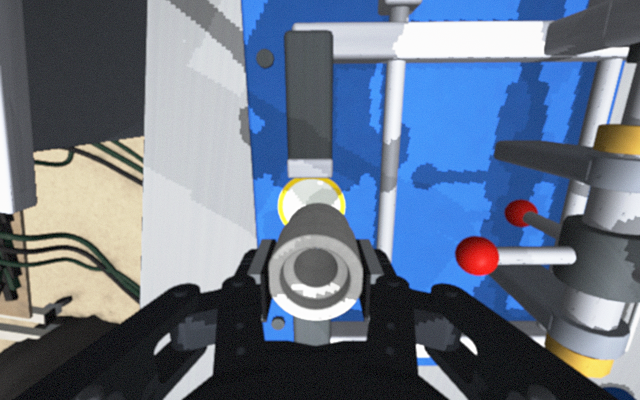

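The wrist view shows the sleeve held upright, the mark's yellow rim from column 278 to 345 with its centre near (311,207), and the left jaw face at (310,168). I'll cross-check the mark with this view.

```bash
python3 - <<'E'
from h import *
w=robot.camera("wrist")
m=cv2.inRange(cv2.cvtColor(w["color"],cv2.COLOR_BGR2HSV),(22,120,120),(34,255,255));m[:160]=0;m[260:]=0;m[:,:260]=0;m[:,370:]=0
q=cv2.findNonZero(m)[:,0];p=np.array([ray(w,u,v,.044) for u,v in q])[:,:2]
b=np.linalg.lstsq(np.c_[2*p,np.ones(len(p))],(p**2).sum(1),rcond=None)[0]
print(len(p),"seat",b[:2],"r",np.sqrt(b[2]+b[0]**2+b[1]**2))
for u in((290,168),(330,168)):print("face edge",rig(ray(w,*u,.082)))
go(np.r_[SEAT[:2],.070])
E
```

```text
405 seat [ 0.42272778 -0.08756784] r 0.02396695600212944
face edge [-96.12938038  34.74455554  82.        ]
face edge [-71.31471399  34.6128696   82.        ]
t 5.72 pos [ 0.4283 -0.0856  0.1259] d mm [ 0.5 -5.5 55.8] turn [ 0.02  0.01 -0.04]
```

```bash
python3 -m creep '{"moves":[[[0,-5.5,0,0,0,0],[0,-5.5,20,0,0,0],[0,-5.5,40,0,0,0],[0,-5.5,50,0,0,0],[0,-5.5,54,0,0,0],[0,-5.5,56,0,0,0],[0,-5.5,56,0,0,0]]]}' -1 40;  python3 - <<'E'
from h import *
go(np.r_[.4228,-.0870,.068]);print(robot.observe()["ft_force"])
E
```

```text
time: 6.6
ee_pos: [0.4222, -0.0867, 0.0693]
tcp_rot: [0.639, 0.769, 0.0, 0.0]
ft_force: [-0.2, 0.1, -1.0]
gripper_width: 0.465
grip_force: 41.0
t 6.6 pos [ 0.4222 -0.0867  0.0693] d mm [-0.4  0.5  1.3] turn [ 0.01  0.   -0.04]
[-0.16638423  0.1382023  -1.02434109]
```

```bash
python3 -m creep '{"moves":[[[0,0,1,0,0,0],[0,0,2,0,0,0],[0,0,3,0,0,0],[0,0,3,0,0,0]]]}' -1 40
```

```text
time: 7.1
ee_pos: [0.4224, -0.0868, 0.0678]
tcp_rot: [0.639, 0.769, 0.0, 0.001]
ft_force: [-3.0, 1.0, 15.8]
gripper_width: 0.464
grip_force: 42.5
```

```bash
python3 -m creep '{"moves":[[[0,0,-0.7,0,0,0],[0,0,-0.7,0,0,0]]]}' -1 20; python3 -m creep '{"moves":[[[0,0,-0.7,0,0,0],[0,0,-0.7,0,0,0],[0,0,-0.7,0,0,0],[0,0,-0.7,0,0,0]]]}' 0.5;python3 -m creep '{"moves":[[[0,0,-10,0,0,0],[0,0,-40,0,0,0],[0,0,-80,0,0,0],[0,0,-120,0,0,0],[0,0,-120,0,0,0]]]}' 0.5; python3 - <<'E'
from h import *
w=robot.camera("wrist");cv2.imwrite("pics/w3.png",w["color"])
t=robot.camera("top");P=rig(cloud(t));q=P[(P[...,2]>90)&(P[...,2]<102)&(np.hypot(P[...,0]+85,P[...,1])<35)]
if len(q)>5: print(len(q),cv2.minEnclosingCircle(q[:,:2].astype(np.float32)),np.median(q[:,2]))
P=rig(cloud(w));q=P[(P[...,2]>88)&(P[...,2]<105)&(np.hypot(P[...,0]+85,P[...,1])<40)];print(len(q),cv2.minEnclosingCircle(q[:,:2].astype(np.float32)),np.median(q[:,2]))
E
```

```text
time: 7.35
ee_pos: [0.4224, -0.0868, 0.0679]
tcp_rot: [0.639, 0.769, 0.0, 0.001]
ft_force: [-1.8, 0.2, 9.1]
gripper_width: 0.467
grip_force: 41.9
time: 7.85
ee_pos: [0.4218, -0.0865, 0.0672]
tcp_rot: [0.639, 0.769, -0.0, -0.0]
ft_force: [0.6, -0.6, 0.0]
gripper_width: 0.753
grip_force: 0.0
time: 8.48
ee_pos: [0.4242, -0.0874, 0.1909]
tcp_rot: [0.639, 0.769, 0.001, 0.004]
ft_force: [0.3, -1.1, -0.7]
gripper_width: 0.751
grip_force: 0.0
33 ((-76.40217590332031, 9.963775634765625), 15.116233825683594) 96.15773586177023
1123 ((-84.28028869628906, -1.1160069704055786), 21.101987838745117) 94.73690209036995
```

View pics/w3.png

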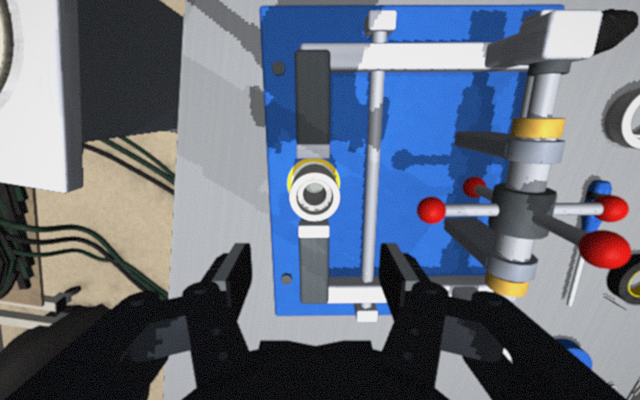

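The sleeve stands at rig (-84,-1), between jaws at (310,150) and (314,232), with the mark under it. The upright bar's ball is at (605,250). Now I'll shut the fingers and come behind it.

```bash
cat >> h.py <<'E'
def st():
    s=robot.observe();p=rig(s["ee_pos"]);f=s["ft_force"]
    print("t",round(s["time"],2),"TCP rig-axis x,y,z",(p-[65,0,127]).round(1),"F rig",np.r_[f@EX,f@EY,f[2]].round(2))
E
python3 -m creep '{"moves":[[[0,0,0,0,0,0],[0,20,0,0,0,0],[0,50,0,0,0,0],[0,80,0,0,0,0],[0,100,5,0,0,0],[0,110,11,0,0,0],[0,110,11,0,0,0]]]}' -1 30; python3 -c "
from h import *
st()"
```

```text
time: 9.45
ee_pos: [0.5296, -0.066, 0.175]
tcp_rot: [0.639, 0.769, -0.001, -0.001]
ft_force: [0.2, -0.2, 0.0]
gripper_width: -0.002
grip_force: 0.0
t 9.45 TCP rig-axis x,y,z [-41.5  -0.7  48. ] F rig [ 0.18 -0.2   0.03]
```

```bash
python3 -m creep '{"moves":[[[0,5,-3,0,0,0],[0,12,-5,0,0,0],[0,19,-5,0,0,0],[0,26,-5,0,0,0],[0,33,-5,0,0,0],[0,40,-5,0,0,0]]]}' -1 30; python3 -c "
from h import *
st()"; python3 -m creep '{"moves":[[[0,7,1,0,0,0],[0,14,3,0,0,0],[0,20,6,0,0,0],[0,26,9,0,0,0]]]}' -1 30;python3 -c "
from h import *
st()
t=robot.camera('top');c=t;hsv=cv2.cvtColor(c['color'],cv2.COLOR_BGR2HSV);P=rig(cloud(c))-[65,0,127]
m=cv2.inRange(hsv,(0,150,80),(6,255,255))|cv2.inRange(hsv,(174,150,80),(180,255,255));m[:170]=0;m[260:]=0;m[:,:340]=0;m[:,400:]=0
n,l,s,ce=cv2.connectedComponentsWithStats(m)
for i in range(1,n):
    if s[i,4]>8: print('ball',ce[i],s[i,4],np.nanmedian(P[l==i],0))
"
```

```text
time: 10.2
ee_pos: [0.5689, -0.0592, 0.1813]
tcp_rot: [0.639, 0.769, -0.001, -0.0]
ft_force: [-4.1, -1.4, 1.2]
gripper_width: -0.002
grip_force: 2.3
t 10.2 TCP rig-axis x,y,z [-1.7 -1.4 54.3] F rig [-4.31 -0.62  1.16]
time: 10.7
ee_pos: [0.594, -0.0543, 0.1711]
tcp_rot: [0.639, 0.769, -0.001, -0.001]
ft_force: [-5.5, -2.9, -0.2]
gripper_width: 0.0
grip_force: 2.8
t 10.7 TCP rig-axis x,y,z [23.9 -1.3 44.1] F rig [-5.94 -1.79 -0.24]
ball [372.61111111 228.40740741] 54 [-46.80297144   1.95724797  50.52690484]
```

```bash
python3 -m creep '{"moves":[[[0,5,3,0,0,0],[0,9,5,0,0,0],[0,9,5,0,0,0],[0,2,0,0,0,0],[0,0,-20,0,0,0],[0,-10,-40,0,0,0],[0,-50,-40,0,0,0],[0,-98,-38,0,0,0]]]}' -1 30; python3 -c "
from h import *
st()";python3 -m creep '{"moves":[[[0,-3,10,0,0,0],[0,-3,30,0,0,0],[0,-3,38,0,0,0],[0,-3,38,0,0,0]]]}' -1 30;python3 -c "
from h import *
st()
t=robot.camera('top');c=t;hsv=cv2.cvtColor(c['color'],cv2.COLOR_BGR2HSV);P=rig(cloud(c))-[65,0,127]
m=cv2.inRange(hsv,(0,150,80),(6,255,255))|cv2.inRange(hsv,(174,150,80),(180,255,255));m[:170]=0;m[260:]=0;m[:,:340]=0;m[:,400:]=0
n,l,s,ce=cv2.connectedComponentsWithStats(m)
for i in range(1,n):
    if s[i,4]>8: print('ball',ce[i],s[i,4],np.nanmedian(P[l==i],0))
q=P+[65,0,127]
for sx in(1,-1):
    m=(abs(q[...,0]+85)<12)&(q[...,2]>74)&(q[...,2]<88)&(q[...,1]*sx>0)&(q[...,1]*sx<90); print(sx,m.sum(),np.sort(q[m][:,1]*sx)[:6].round(1))
"
```

```text
time: 11.75
ee_pos: [0.5001, -0.0724, 0.2114]
tcp_rot: [0.639, 0.769, 0.002, 0.002]
ft_force: [-0.4, -0.3, 0.5]
gripper_width: -0.001
grip_force: 0.0
t 11.75 TCP rig-axis x,y,z [-71.7  -1.4  84.4] F rig [-0.47 -0.24  0.48]
time: 12.25
ee_pos: [0.4964, -0.0726, 0.1719]
tcp_rot: [0.639, 0.769, 0.0, 0.0]
ft_force: [0.9, 1.0, 0.0]
gripper_width: -0.003
grip_force: 0.0
t 12.25 TCP rig-axis x,y,z [-75.3  -1.   44.9] F rig [1.11 0.78 0.03]
ball [364.71794872 188.1025641 ] 39 [50.04690233  0.36513259 47.29057533]
ball [361.5625 195.5   ] 16 [ 41.71871622   3.61240584 -43.28721109]
1 145 [1.2 4.  5.  6.8 7.  7.4]
-1 90 [1.1 1.6 3.6 3.9 5.6 6.4]
```

```bash
python3 -m creep '{"moves":[[[0,10,2,0,0,0],[0,20,0,0,0,0],[0,30,-5,0,0,0],[0,40,-8,0,0,0],[0,50,-10,0,0,0]]]}' -1 30; python3 -c "
from h import *
st()";python3 -m creep '{"moves":[[[0,8,0,0,0,0],[0,16,1,0,0,0],[0,24,3,0,0,0]]]}' -1 30;python3 -c "
from h import *
st()"
```

```text
time: 12.92
ee_pos: [0.5425, -0.0641, 0.1876]
tcp_rot: [0.639, 0.769, -0.002, -0.0]
ft_force: [-13.0, 0.7, 30.9]
gripper_width: 0.0
grip_force: 11.4
t 12.93 TCP rig-axis x,y,z [-28.5  -1.3  60.6] F rig [-12.68   3.13  30.9 ]
time: 13.3
ee_pos: [0.5691, -0.0595, 0.1812]
tcp_rot: [0.639, 0.769, -0.0, 0.001]
ft_force: [-3.3, -1.1, 5.6]
gripper_width: -0.003
grip_force: 2.9
t 13.3 TCP rig-axis x,y,z [-1.5 -1.8 54.2] F rig [-3.46 -0.49  5.62]
```

```bash
python3 - <<'E'
from h import *
s=robot.camera("scene");t=robot.camera("top")
c=t;hsv=cv2.cvtColor(c['color'],cv2.COLOR_BGR2HSV);P=rig(cloud(c))-[65,0,127]
m=cv2.inRange(hsv,(0,150,80),(6,255,255))|cv2.inRange(hsv,(174,150,80),(180,255,255));m[:170]=0;m[260:]=0;m[:,:340]=0;m[:,400:]=0
n,l,q,ce=cv2.connectedComponentsWithStats(m)
for i in range(1,n):
    if q[i,4]>8: print('ball',ce[i],q[i,4],np.nanmedian(P[l==i],0))
w=robot.camera("wrist")
a=cv2.resize(s["color"][120:280,290:490],(600,480),interpolation=2)
cv2.imwrite("pics/s4.png",a)
st()
E
```

```text
ball [366.76923077 220.76923077] 13 [-25.11317825   4.87315429 -53.40173549]
ball [374.         234.80769231] 26 [-63.28507357   2.46820186  29.2390314 ]
t 13.45 TCP rig-axis x,y,z [-0.9 -1.6 53.1] F rig [-1.56  0.17  1.3 ]
```

View pics/s4.png

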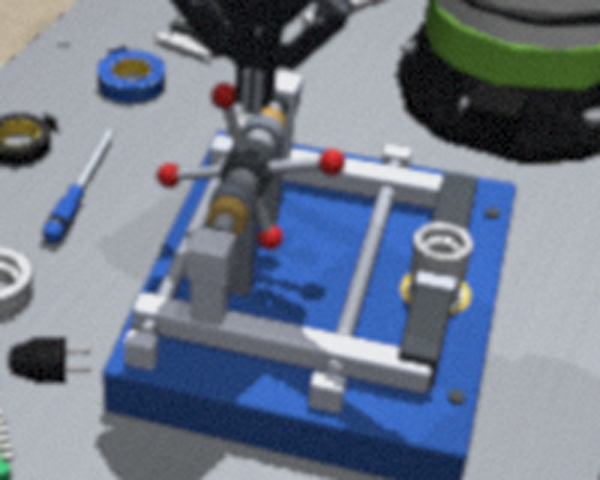

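The crop shows the pushed bar's ball at (223,95), just past upright, the next ball at (332,160), and the sleeve upright at (440,240). The bar is at about 0.37 rad, with contact expected near 0.68. From here I go slower.

```bash
python3 -m creep '{"moves":[[[0,3,1,0,0,0],[0,6,2,0,0,0],[0,9,4,0,0,0]]]}' -1 30; python3 -c "
from h import *
st()";python3 -m creep '{"moves":[[[0,2,1,0,0,0],[0,4,2,0,0,0]]]}' -1 30;python3 -c "
from h import *
st()";python3 -m creep '{"moves":[[[0,1.5,1,0,0,0],[0,3,2,0,0,0]]]}' -1 30;python3 -c "
from h import *
st()
t=robot.camera('top');q=rig(cloud(t))
hsv=cv2.cvtColor(t['color'],cv2.COLOR_BGR2HSV)
m=cv2.inRange(hsv,(0,150,80),(6,255,255))|cv2.inRange(hsv,(174,150,80),(180,255,255));m[:170]=0;m[260:]=0;m[:,:340]=0;m[:,400:]=0
n,l,s,ce=cv2.connectedComponentsWithStats(m)
for i in range(1,n):
    if s[i,4]>8: print('ball',s[i,4],np.nanmedian((q-[65,0,127])[l==i],0))
"
```

```text
time: 13.82
ee_pos: [0.5771, -0.0575, 0.1753]
tcp_rot: [0.639, 0.769, -0.0, -0.0]
ft_force: [-3.6, -0.7, 4.8]
gripper_width: -0.004
grip_force: 2.2
t 13.82 TCP rig-axis x,y,z [ 6.8 -1.3 48.3] F rig [-3.68 -0.01  4.76]
time: 14.08
ee_pos: [0.5811, -0.0568, 0.1731]
tcp_rot: [0.639, 0.769, -0.0, -0.0]
ft_force: [-3.4, -0.7, 3.7]
gripper_width: 0.001
grip_force: 2.1
t 14.07 TCP rig-axis x,y,z [10.8 -1.3 46.1] F rig [-3.47 -0.02  3.74]
time: 14.32
ee_pos: [0.5842, -0.0562, 0.1712]
tcp_rot: [0.639, 0.769, -0.0, -0.0]
ft_force: [-3.6, -1.4, 2.3]
gripper_width: -0.001
grip_force: 2.3
t 14.32 TCP rig-axis x,y,z [13.9 -1.3 44.2] F rig [-3.82 -0.7   2.3 ]
ball 57 [-50.34901873   2.2235789   43.35996293]
```

```bash
cat > tq.py <<'E'
from h import *
s=robot.observe();x,y,z=rig(s["ee_pos"])-[65,0,127];f=s["ft_force"];th=np.arcsin(min(1,(x+25)/65))
print("th %.2f x %.1f z %.1f"%(th,x,z),"F",round(f@EX,2),round(f[2],2),"torque %.3f"%(.065*(-f@EX*np.cos(th)+f[2]*np.sin(th))))
E
for i in 1; do python3 -m creep '{"moves":[[[0,1,0.7,0,0,0],[0,2,1.5,0,0,0]]]}' -1 30 >/dev/null;python3 tq.py; python3 -m creep '{"moves":[[[0,1,0.7,0,0,0],[0,2,1.5,0,0,0]]]}' -1 30 >/dev/null;python3 tq.py;done
```

```text
th 0.68 x 15.8 z 42.7 F -3.84 4.44 torque 0.375
th 0.72 x 17.8 z 41.2 F -2.93 3.71 torque 0.302
```

```bash
python3 -m creep '{"moves":[[[0,1,0.8,0,0,0],[0,2,1.6,0,0,0]]]}' -1 30 >/dev/null;python3 tq.py; python3 -m creep '{"moves":[[[0,1,0.8,0,0,0],[0,2,1.6,0,0,0]]]}' -1 30 >/dev/null;python3 tq.py; python3 - <<'E'
from h import *
w=robot.camera("wrist");s=robot.camera("scene")
cv2.imwrite("pics/s5.png",np.hstack([cv2.resize(s["color"][180:260,400:460],(360,480),interpolation=2),cv2.resize(w["color"],(430,480))]))
E
```

```text
th 0.76 x 19.9 z 39.6 F -5.02 2.88 torque 0.365
th 0.80 x 21.7 z 37.9 F -3.94 2.48 torque 0.294
```

View pics/s5.png

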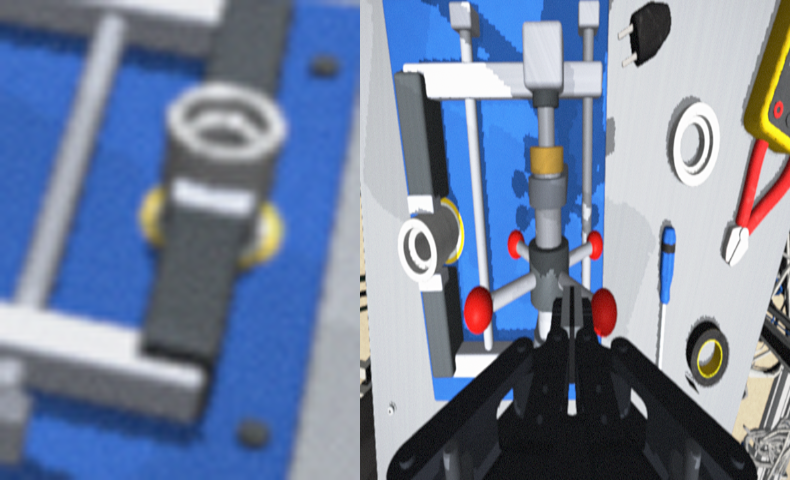

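```bash
python3 -m creep '{"moves":[[[0,-8,0,0,0,0],[0,-10,-25,0,0,0],[0,-12,-42,0,0,0],[0,-60,-42,0,0,0],[0,-105,-42,0,0,0],[0,-105,-20,0,0,0],[0,-105,5,0,0,0],[0,-105,7,0,0,0]]]}' -1 30;  python3 tq.py; python3 -c "
from h import *
t=robot.camera('top');q=rig(cloud(t))
hsv=cv2.cvtColor(t['color'],cv2.COLOR_BGR2HSV)
m=cv2.inRange(hsv,(0,150,80),(6,255,255))|cv2.inRange(hsv,(174,150,80),(180,255,255));m[:170]=0;m[260:]=0;m[:,:340]=0;m[:,400:]=0
n,l,s,ce=cv2.connectedComponentsWithStats(m)
for i in range(1,n):
    if s[i,4]>8: print('ball',s[i,4],np.nanmedian((q-[65,0,127])[l==i],0))
"
```

```text
time: 16.48
ee_pos: [0.4878, -0.0738, 0.1571]
tcp_rot: [0.639, 0.769, -0.0, -0.001]
ft_force: [-0.6, -0.6, 0.2]
gripper_width: 0.002
grip_force: 0.0
th -1.14 x -84.1 z 30.1 F -0.66 0.25 torque 0.003
ball 52 [44.63424451  2.71679894 53.73707824]
```

```bash
python3 -m creep '{"moves":[[[0,5,0,0,0,0],[0,10,0,0,0,0],[0,13,0,0,0,0]]]}' -1 30 >/dev/null;python3 tq.py; python3 -m creep '{"moves":[[[0,1.5,-0.5,0,0,0],[0,3,-1,0,0,0]]]}' -1 30 >/dev/null;python3 tq.py;  python3 -m creep '{"moves":[[[0,1,-1,0,0,0],[0,2,-2,0,0,0]]]}' -1 30 >/dev/null;python3 tq.py;
```

```text
th -0.77 x -70.4 z 31.7 F -5.65 5.49 torque 0.013
th -0.77 x -70.3 z 31.9 F -8.73 2.99 torque 0.271
th -0.75 x -69.2 z 33.4 F -8.56 1.63 torque 0.336
```

```bash
python3 -m creep '{"moves":[[[0,1,-1,0,0,0],[0,2,-2,0,0,0]]]}' -1 30 >/dev/null;python3 tq.py; python3 -m creep '{"moves":[[[0,1,-1,0,0,0],[0,2,-2,0,0,0]]]}' -1 30 >/dev/null;python3 tq.py
```

```text
th -0.71 x -67.4 z 35.4 F -9.61 3.2 torque 0.338
th -0.67 x -65.5 z 37.5 F -9.23 2.64 torque 0.362
```

```bash
python3 -m creep '{"moves":[[[0,0.8,-0.7,0,0,0],[0,1.5,-1.3,0,0,0]]]}' -1 30 >/dev/null;python3 tq.py; python3 -m creep '{"moves":[[[0,0.8,-0.7,0,0,0],[0,1.5,-1.3,0,0,0]]]}' -1 30 >/dev/null;python3 tq.py
```

```text
th -0.64 x -64.0 z 38.9 F -9.3 4.08 torque 0.325
th -0.62 x -62.6 z 40.3 F -10.17 4.91 torque 0.355
```

```bash
python3 - <<'E'
from h import *
w=robot.camera("wrist")
P=rig(cloud(w))
for sx in (1,-1):
    q=P[(P[...,2]>76)&(P[...,2]<86)&(abs(P[...,0]+85)<10)&(P[...,1]*sx>15)&(P[...,1]*sx<60)];print(len(q),np.percentile(q[:,1]*sx,[1,5,50]) if len(q) else 0)
g=cv2.resize(w["color"][100:320,20:190],(510,600),interpolation=2) if 1 else 0
cv2.imwrite("pics/w6.png",cv2.resize(w["color"],(800,500)))
E
```

```text
1452 [18.14918274 20.23423414 39.34054903]
840 [25.16367739 27.8775991  43.15921484]
```

View pics/w6.png

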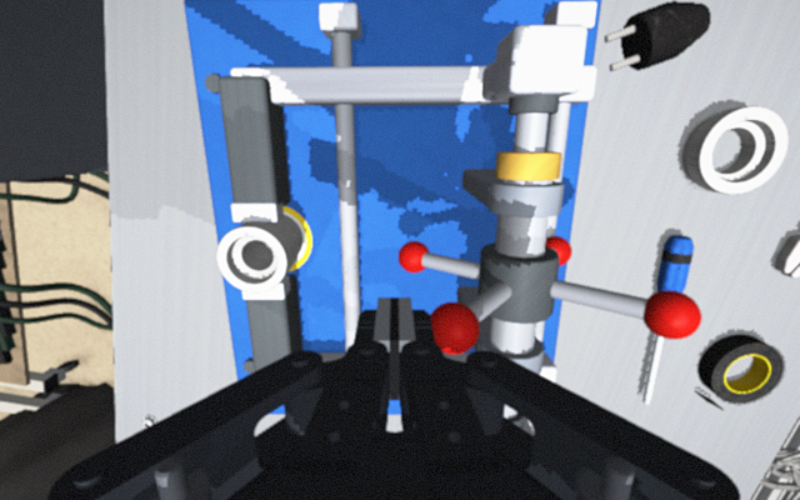

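The wrist view shows the finger at (400,310) behind the ball at (452,328), and the jaws almost at the sleeve (255,212 and 262,292). Torque is still at free-running level, so I'll carry on in small steps.

```bash
python3 -m creep '{"moves":[[[0,0.8,-0.7,0,0,0],[0,1.5,-1.3,0,0,0]]]}' -1 30 >/dev/null;python3 tq.py; python3 -m creep '{"moves":[[[0,0.8,-0.7,0,0,0],[0,1.5,-1.3,0,0,0]]]}' -1 30 >/dev/null;python3 tq.py
```

```text
th -0.59 x -61.1 z 41.6 F -10.32 5.17 torque 0.371
th -0.56 x -59.7 z 42.9 F -9.2 3.36 torque 0.389
```

```bash
python3 -m creep '{"moves":[[[0,0.8,-0.7,0,0,0],[0,1.5,-1.2,0,0,0]]]}' -1 30 >/dev/null;python3 tq.py; python3 -m creep '{"moves":[[[0,0.8,-0.7,0,0,0],[0,1.5,-1.2,0,0,0]]]}' -1 30 >/dev/null;python3 tq.py
```

```text
th -0.54 x -58.4 z 43.9 F -10.25 3.83 torque 0.444
th -0.52 x -57.2 z 44.9 F -9.87 2.76 torque 0.469
```

```bash
python3 -m creep '{"moves":[[[0,0.5,-0.4,0,0,0],[0,1,-0.7,0,0,0]]]}' -1 30 >/dev/null;python3 tq.py; python3 -m creep '{"moves":[[[0,0.5,-0.4,0,0,0],[0,1,-0.7,0,0,0]]]}' -1 30 >/dev/null;python3 tq.py
```

```text
th -0.51 x -56.5 z 45.5 F -11.31 2.8 torque 0.555
th -0.49 x -55.7 z 46.0 F -10.33 3.47 torque 0.485
```

```bash
python3 -m creep '{"moves":[[[0,0.5,-0.4,0,0,0],[0,1,-0.6,0,0,0]]]}' -1 30 >/dev/null;python3 tq.py; python3 -m creep '{"moves":[[[0,0.4,-0.3,0,0,0],[0,0.8,-0.5,0,0,0]]]}' -1 30 >/dev/null;python3 tq.py
```

```text
th -0.48 x -55.0 z 46.5 F -12.06 2.22 torque 0.628
th -0.47 x -54.5 z 46.9 F -13.1 2.06 torque 0.697
```

Torque has risen clearly (0.34 → about 0.66 N·m), so it is clamped. Withdrawing and checking.

```bash
python3 -m creep '{"moves":[[[0,-3,0,0,0,0],[0,-15,0,0,0,0],[0,-25,-20,0,0,0],[0,-25,-60,0,0,0],[0,-25,-100,0,0,0],[0,-25,-110,0,0,0],[0,-25,-110,0,0,0]]]}' -1 30; python3 - <<'E'
from h import *
w=robot.camera("wrist");t=robot.camera("top")
P=rig(cloud(w));q=P[(P[...,2]>91)&(P[...,2]<105)&(np.hypot(P[...,0]+85,P[...,1])<40)];print(len(q),cv2.minEnclosingCircle(q[:,:2].astype(np.float32)),np.median(q[:,2]))
cv2.imwrite("pics/w7.png",np.hstack([cv2.resize(w["color"],(400,250)),cv2.resize(t["color"][80:320,200:600],(400,250))]))
E
```

```text
time: 21.32
ee_pos: [0.4985, -0.0722, 0.2855]
tcp_rot: [0.639, 0.769, 0.0, 0.001]
ft_force: [0.7, -0.0, -1.2]
gripper_width: 0.001
grip_force: 0.0
567 ((-83.93194580078125, -1.777670979499817), 21.207233428955078) 94.76130285063216
```

View pics/w7.png

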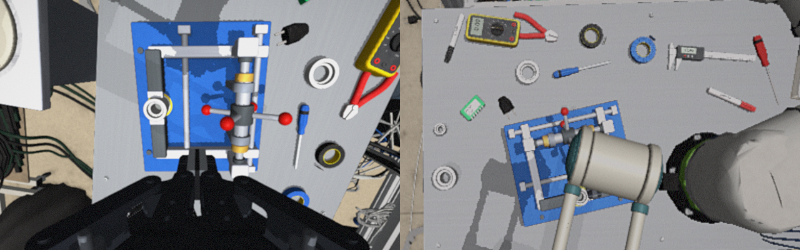

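The sleeve at (154,106) stands gripped between both jaws on the mark. The spacer, relay and driver are where they were, and the robot is clear.

```bash
python3 -c "
from cell import robot
print(robot.job_done())"
```

```text
the job is handed in; nothing more can be done
None
```

I handed the job in at about 21 s of robot time, with no verdict returned: the sleeve stands upright within 2 mm of the mark, clamped at an estimated 40 N (final push about 0.66 N·m, above the 0.45–0.55 aim but well below 1.1), nothing around it moved, and the robot is clear.

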